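# Tighten a loudspeaker's tweeter lock ring with a pin spanner

### The arm

A 7-joint arm with a two-finger parallel gripper is mounted at the origin on the work surface. World frame = base frame: x ahead of the robot, y to its left, z up, the work surface at z = 0. Lengths are in mm, angles in rad, forces in N, time in s.
With the tool pointing down it reaches from about 425 to 1025 mm from the base axis. Payload 9.4 kg.
Tool frame: the origin (TCP) lies at the very end of the fingers, on their centre line; the grasp point (between the pads) lies 19 mm behind it; z points along the fingers, y is the line along which they close (so a half turn about z gives the same grasp; the last joint's range is limited). The gripper opens to 85 mm and grips with 20 to 120 N. Pads are 22 mm wide; open, the fingers measure 114 mm over their backs; the gripper's body (76 mm by 85 mm) begins 54 mm behind the grasp point. The pads swing forward as they close: fully open they stand 13 mm farther back than shut.
Start: joints at [-1.342, 0.599, -0.003, 1.599, 0.002, 0.943, -0.08], TCP at [218.27, 691.363, 231.275] pointing down, gripper open.
Joint ranges: [-2.57, 2.57], [-0.35, 1.97], [-1.29, 1.29], [0.11, 2.56], [-1.05, 4.19], [0.11, 1.86], [-2.63, 2.63]. Speed limits (rad/s): [2.22, 2.22, 3.01, 3.01, 3.14, 3.14, 3.14].

### API

Orientations are given as a unit quaternion [w, x, y, z].
In Python, from plant import ctrl, viewer gives the robot as it stands.
- The arm moves only by the tool carry_out, never from a script. Its argument "series" is a list of rows, each an object with "grip": the opening, from 0 (shut) to 1 (fully open); "translation": the shift along the tool's x, y, z in mm, a list of three; "dr": the turn, a rotation vector about the tool's x, y, z in rad, a list of three. A call has 1 to 5 rows; each row shifts and turns the commanded pose from where the row before left it, along the tool's axes as they then stand; what a row does not reach is not made up. A row lasts 1/8 s, in which the tool goes at most 62.5 mm and 10.7 degrees, less where a joint would pass 70% of its speed; a pose out of reach is approached as far as the arm can. A call with a gripper value outside its range is refused whole. The fingers move at their own pace and stop on an object; "grip_force" is the grip in N (left out, the last holds). Time passes only in rows, so rows that do not move let the fingers close. It gives the time, the measured TCP pose, the force, the opening and the grip force at its end, in the units of the state.
- ctrl.read_state(): the state, without advancing time (a new reading comes with each control period).
- viewer.camera(name): name is "scene" or "side" or "wrist"; returns a dict with "color" (384x512x3 uint8, red, green, blue), "z_map" (384x512 float32, mm along the optical axis (not along the pixel's ray), 0 where there is no reading), "mtx" (3x3 intrinsics, pixels), "k1" (the pictures are not rectified: a ray, as slopes to the right and down, at radius r is drawn at 1 + k1 r^2 times it, then the intrinsics apply), "rvec" (rotation vector, rad) and "tvec" (3), from world to camera coordinates, as OpenCV has them. Camera axes: x right, y down, z forward; pixel columns grow to the right and rows downward; lengths in mm; the calibration is good to about 2 mm. A picture is of the moment at which its call begins.
- ctrl.close_job(): hands the job in; it is judged then, once.
The state is a dict: "time_s": time; "qpos": joint angles; "qvel": joint speeds; "joint_efforts": joint torques, N m; "eef_pos": TCP position; "orientation": TCP orientation; "wrist_force": force on the tool from outside, world axes, zero at the start; "moment": the same for the moment, N m; "finger_gap": finger opening in mm; "grip_force": force on a finger pad.
Only numpy, scipy, OpenCV 4.12 (cv2) and the standard library are available. Lean on these libraries where they do the work, as an engineer would, in place of code of your own. Each camera call takes 0.05 s, during which the arm holds its last target. There are 200 camera calls.

### The job

The brass lock ring that holds the tweeter in the loudspeaker is still loose: take the orange-handled pin spanner from its blue stand and feel both prongs into the ring's two holes until its head sits on the ring. Turn the ring clockwise with it right up to the stop, gently (never push on the ring with 30 N or more, nor touch it with the gripper). Then put the spanner back upright in its stand, head down on the block, let go, and leave the other loose things where they are.

Things in the scene. Friction and masses are not known exactly. Their poses are not given: they have to be found in the camera images.
- speaker: grey loudspeaker, 190 x 300 x 110 mm (x, y, z), fixed, lying on its back, baffle up. Origin: centre of its underside; z up. The black woofer is at its +y end, the brass lock ring at its -y end. The ring is 74 mm across with a 32 mm bore, its axis at x = 0, y = -72 mm.
- ring_face (a point): on the ring's axis, level with its flat upper face, 125 mm up (axes are the loudspeaker's and do NOT turn with the ring). In the face are two round blind holes, dark at the bottom, opposite one another, centres 26 mm from the axis, 10 mm wide, 11.5 mm deep. Which way they lie is not measured (see joint ring): look, or feel for them; light pressure does not turn the ring.
- ring (a joint): turn of the lock ring, rad, clockwise from above; starts between 0 and 0.2; hard stop (fully home) at 0.9. Friction about 0.2 N m; it stays where left. It sits on a springy gasket and gives about 1 mm per 8 N pressed down. Threads differ: at reading 0 the line through the two holes lies anywhere within 0.3 rad either way of the loudspeaker's x axis, and it turns clockwise from there by the reading.
- spanner_grip (a point): centre of the spanner's orange handle, 22 x 22 mm square, 62 mm tall, upright on a steel head 68 x 24 x 14 mm (x, y, z) with two round steel prongs, 7 mm thick and 10 mm long with the last 2.5 mm tapered to 4 mm, pointing down at x = +26 and -26 mm. Mass about 0.25 kg. The point lies on the axis, 46 mm above the head's underside; z points up the handle, x along the line of the prongs.
- spanner_foot (a point): centre of the underside of the spanner's head, half-way between the prongs (prong tips 10 mm below); same axes as spanner_grip. It meets ring_face when the prongs are fully in the ring, and stand_top when the spanner is in its stand.
- stand_top (a point): centre of the upper face of the spanner's stand, a fixed blue block 96 x 50 x 20 mm with two round holes 15 mm wide and 15 mm deep at x = +26 and -26 mm; z up. The spanner starts here, prongs in the holes, and is to end here (either way round).
- meter_mid (a point): bystander: middle of the yellow multimeter, 150 x 80 x 43 mm, lying loose.
- driver_mid (a point): bystander: middle of the red screwdriver, 200 mm long, lying loose along its x.
- reel_mid (a point): bystander: middle of the aluminium solder reel, 60 mm across, 40 mm tall, loose.
- can_mid (a point): bystander: middle of the blue spray can, 52 mm across, 130 mm tall, loose.
Mind the look-alikes: they are no part of the job. Of the things that look like the part that bears spanner_grip, the middle-sized one is meant.

How it is judged (in metres and radians):
On the way, in this order (a step that is already met when the one before it is completed fails the run):
1. both prongs of the spanner are fully in the ring's holes: its head within 3 mm of the ring's face, within 4 mm of its axis, upright (z of spanner_foot in the frame of ring_face between -0.004 and 0.003 m and horizontal distance between spanner_foot and ring_face below 0.004 m and angle between spanner_foot's own z axis and vertical below 0.1 rad), for 0.1 s.
2. the ring is turned home (over 0.86 rad) with the prongs still at least 4 mm deep in its holes (z of spanner_foot in the frame of ring_face between -0.004 and 0.006 m and horizontal distance between spanner_foot and ring_face below 0.004 m and angle between spanner_foot's own z axis and vertical below 0.1 rad and value of joint ring above 0.86 rad), for 0.1 s.
At the end, for the whole second after the job is handed in: the ring stands within 0.04 rad of its stop (joint over 0.86) and the spanner, released, stands upright (within 0.1 rad) in its stand with its head down on the block (within 3 mm) and within 8 mm of the stand's centre (value of joint ring above 0.86 rad and horizontal distance between spanner_foot and stand_top below 0.008 m and z of spanner_foot in the frame of stand_top between -0.003 and 0.003 m and angle between spanner_foot's own z axis and vertical below 0.1 rad and contact force between spanner and the fingers below 0.1 N); the robot touches nothing.
It fails at once if the spanner loads the ring with more than 30 N (contact force between spanner and ring above 30 N).
It fails at once if the gripper touches the ring (contact force between the fingers and ring above 0.5 N).
It fails at once if a loose bystander (multimeter, screwdriver, reel or can) is shifted by more than 30 mm (distance of any of meter_mid, driver_mid, reel_mid, can_mid from where it was at the start of the episode above 0.03 m).
It also fails if it takes over 72 s, if anything falls off the work surface, if the arm or the gripper's body presses on something with over 40 N, if the wrist force passes 120 N, or if a joint passes its speed limit or range.

## Working session

There is one attempt and no reset: what is moved stays moved. The work goes in short steps, Python scripts to look and compute and a tool call to move; the robot and the scene stay as the last step left them, time stands still between calls to the robot, and variables do not carry over. Pictures are saved under pics/ and viewed, at most 10 in all, crops included, and the job is handed in when it is done.

Besides the shell and the picture viewer there is one more tool, called after ">>>" as name(argument=value, ...) on one line, values as JSON. carry_out: Moves the arm, as the interface text tells. Its arguments: {"type":"object","properties":{"series":{"type":"array"},"grip_force":{"type":"number"}},"required":["series"]}

```bash
ls; mkdir -p pics
cat > h.py <<'E'
import numpy as np, cv2
from scipy.spatial.transform import Rotation as R
from plant import ctrl, viewer
def cam(n,save=None):
    c=viewer.camera(n)
    if save: cv2.imwrite('pics/'+save,c['color'][:,:,::-1])
    np.savez('/tmp/'+n+'.npz',**c)
    return c
def load(n): return dict(np.load('/tmp/'+n+'.npz'))
def slopes(c,uv):
    uv=np.atleast_2d(uv).astype(float);K=np.array(c['mtx'])
    d=np.c_[(uv[:,0]-K[0,2])/K[0,0],(uv[:,1]-K[1,2])/K[1,1]]
    s=d.copy()
    for _ in range(20): s=d/(1+float(c['k1'])*(s**2).sum(1,keepdims=True))
    return s
def pose(c):
    Rm=cv2.Rodrigues(np.array(c['rvec'],float).reshape(3))[0]; return Rm,np.array(c['tvec'],float).ravel()
def onz(c,uv,z):
    s=slopes(c,uv);Rm,t=pose(c);o=-Rm.T@t
    d=np.c_[s,np.ones(len(s))]@Rm
    return o+d*((z-o[2])/d[:,2])[:,None]
def depthpts(c,uv):
    uv=np.atleast_2d(uv);s=slopes(c,uv);Rm,t=pose(c)
    z=c['z_map'][uv[:,1].astype(int),uv[:,0].astype(int)]
    return (np.c_[s,np.ones(len(s))]*z[:,None]-t)@Rm
def proj(c,P):
    Rm,t=pose(c);q=np.atleast_2d(P)@Rm.T+t;s=q[:,:2]/q[:,2:]
    s=s*(1+float(c['k1'])*(s**2).sum(1,keepdims=True));K=np.array(c['mtx'])
    return np.c_[s[:,0]*K[0,0]+K[0,2],s[:,1]*K[1,1]+K[1,2]]
E
python3 - <<'E'
from h import *
a=[cam(n) for n in('scene','side','wrist')]
for n,c in zip(('scene','side'),a): 
    cv2.imwrite(f'pics/{n}0.png',cv2.resize(c['color'][:,:,::-1],(800,600)))
    Rm,t=pose(c);print(n,-Rm.T@t,c['mtx'][0],c['k1'])
print(ctrl.read_state())
E
```

```text
pics
scene [863.21823409 219.35016215 959.01874875] [378.33211749   0.         252.44099254] 0.03906738586046009
side [ -19.77161228 -662.46401856  662.8502226 ] [406.82465296   0.         249.19015289] -0.017222642482308464
{'time_s': 0.15, 'qpos': array([-1.34171582,  0.59996354, -0.00253029,  1.59995439,  0.00178854,
        0.9428718 , -0.07978573]), 'qvel': array([-1.69430954e-04, -3.02831189e-03, -2.19552058e-04, -2.39029566e-03,
       -2.90135866e-04, -2.79763236e-04, -7.48059854e-05]), 'joint_efforts': array([ 4.17247997e-03, -7.76997256e+01,  1.56726792e+00, -2.58234733e+01,
        1.24968239e-02,  6.82046550e-03, -3.53181258e-05]), 'eef_pos': array([218.15821007, 691.02990376, 230.59652946]), 'orientation': array([-3.49002118e-05,  1.52268049e-01,  9.88339053e-01, -5.96466866e-04]), 'wrist_force': array([-0.65193164,  0.34871064,  0.45528048]), 'moment': array([ 0.01298279, -0.0231444 ,  0.01424909]), 'grip_force': 0.0, 'finger_gap': 85.59651543805727}
```

View pics/scene0.png

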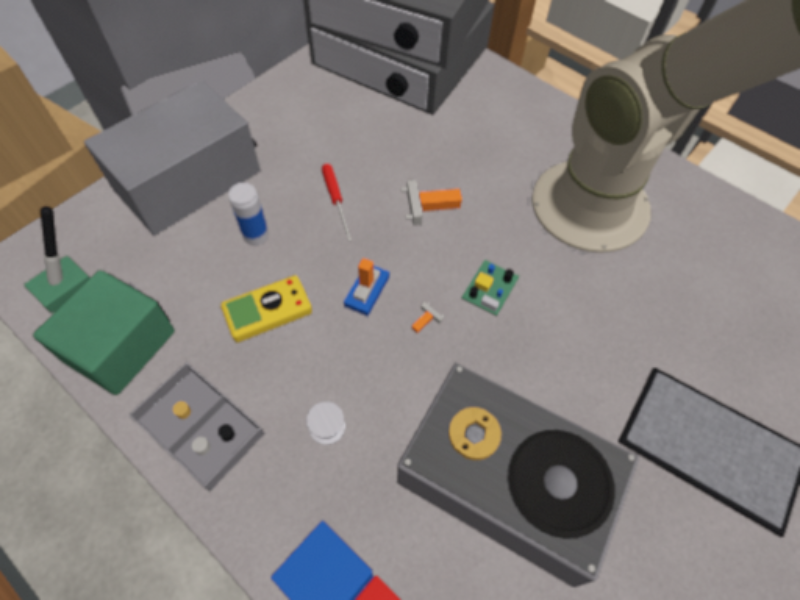

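View pics/side0.png

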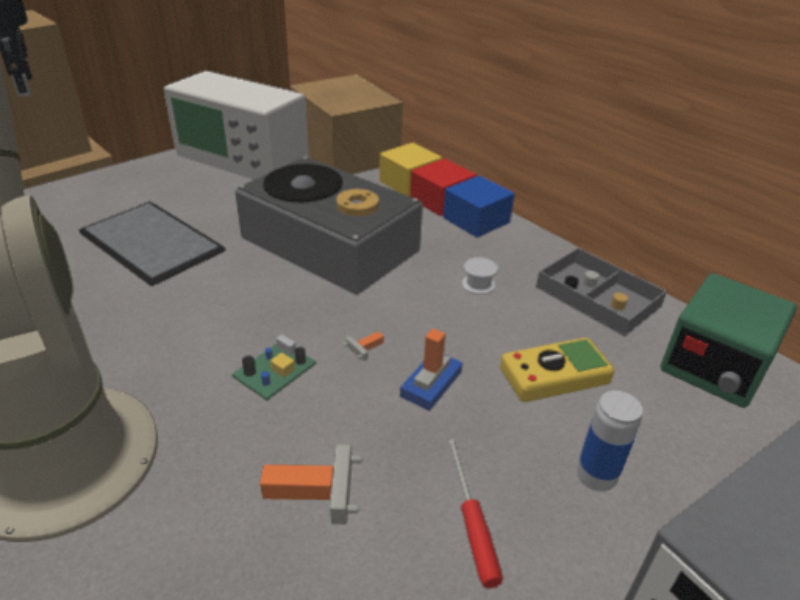

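The scene view (800x600) shows the spanner in its stand at (367,285). The brass ring is at (475,433), with dark holes at about (486,419) and (466,447). The lying spanners are the decoys, one large at (435,200) and one small at (427,318). The side view shows the same, with the spanner at (433,360) and the ring at (358,202).

```bash
cat > m1.py <<'E'
from h import *
def big(m,near):
    n,l,s,ce=cv2.connectedComponentsWithStats(m.astype(np.uint8))
    ok=[i for i in range(1,n) if s[i,4]>15]
    i=min(ok,key=lambda i:np.hypot(*(ce[i]-near)));return l==i
if __name__=='__main__':
  for n,sp,rg in(('scene',(367,285),(475,433)),('side',(433,360),(358,202))):
    c=load(n);h=cv2.cvtColor(c['color'],cv2.COLOR_RGB2HSV).astype(int);H,S,V=h[...,0],h[...,1],h[...,2]
    sp=np.array(sp)*.64;rg=np.array(rg)*.64
    ring=big((H>12)&(H<28)&(S>110)&(V>90),rg)
    k=max(cv2.findContours(ring.astype(np.uint8),0,2)[0],key=len).reshape(-1,2)
    P=onz(c,k,125)[:,:2].astype(np.float32);print(n,'ring',cv2.fitEllipse(P))
    blue=big((H>100)&(H<125)&(S>120)&(V>50),sp);org=big((H>3)&(H<14)&(S>150)&(V>90),sp-[0,15])
    ys,xs=np.nonzero(blue);print('blue',len(xs),xs.mean(),ys.mean())
    q=depthpts(c,np.c_[xs,ys]);top=(abs(q[:,2]-20)<4);Q=onz(c,np.c_[xs,ys][top],20)[:,:2].astype(np.float32)
    print('standtop',cv2.minAreaRect(Q),np.percentile(q[:,2],[5,50,95]))
    ys,xs=np.nonzero(org);q=depthpts(c,np.c_[xs,ys]);print('org',len(xs),np.percentile(q,[3,50,97],axis=0).round(1).tolist())
    t=q[:,2]>90;print('orgtop',t.sum(),q[t].mean(0) if t.any() else '')
    # dark holes in ring
    hull=cv2.convexHull(k);m=np.zeros(V.shape,np.uint8);cv2.fillConvexPoly(m,hull,1)
    ys,xs=np.nonzero(m&(V<90));uv=np.c_[xs,ys];print('dark')
    nn,l,s,ce=cv2.connectedComponentsWithStats((m&(V<90)).astype(np.uint8))
    for i in range(1,nn): print(s[i,4],ce[i],onz(c,ce[i],125)[0].round(1))
    x,y=rg.astype(int); 
    cr=c['color'][y-35:y+35,x-45:x+45,::-1]; x,y=sp.astype(int);cr2=c['color'][y-35:y+35,x-45:x+45,::-1]
    cv2.imwrite(f'pics/c_{n}.png',cv2.resize(np.hstack([cr,cr2]),(800,311),interpolation=cv2.INTER_CUBIC))
    # speaker top corners depth
E
python3 m1.py; python3 -c "
import cv2,numpy as np
cv2.imwrite('pics/c.png',cv2.resize(np.vstack([cv2.imread('pics/c_scene.png'),cv2.imread('pics/c_side.png')]),(770,600)))"
```

```text
scene ring ((582.7102661132812, 135.26376342773438), (72.39083099365234, 75.10040283203125), 107.73039245605469)
blue 265 234.59245283018868 188.43396226415095
standtop ((464.9488525390625, -193.86630249023438), (96.31131744384766, 49.25550842285156), 16.700944900512695) [11.72888816 18.64447472 21.64792814]
org 83 [[456.4, -199.0, 46.8], [471.7, -187.8, 72.6], [476.2, -182.6, 96.4]]
orgtop 10 [ 470.14716714 -191.0784233    94.35971827]
dark
3 [310.33333333 267.66666667] [555.6 133.9 125. ]
4 [297.5 285.5] [607.5 137.8 125. ]
side ring ((573.8035278320312, 124.73048400878906), (71.68482971191406, 90.03620147705078), 138.08798217773438)
blue 340 276.05882352941177 244.85588235294117
standtop ((461.22283935546875, -201.11534118652344), (95.77880859375, 50.29238510131836), 17.02259635925293) [15.05284162 18.70192439 20.54844997]
org 64 [[451.7, -210.2, 91.0], [461.2, -200.1, 94.7], [471.1, -189.9, 96.3]]
orgtop 63 [ 461.28574174 -200.04872027   94.38004452]
dark
2 [224.5 127. ] [570.6 136.4 125. ]
1 [229. 126.] [583.9 133.5 125. ]
3 [238.33333333 133.33333333] [578.9  85.9 125. ]
1 [225. 135.] [545.2 100.4 125. ]
1 [223. 136.] [537.8  99.4 125. ]
```

View pics/c.png

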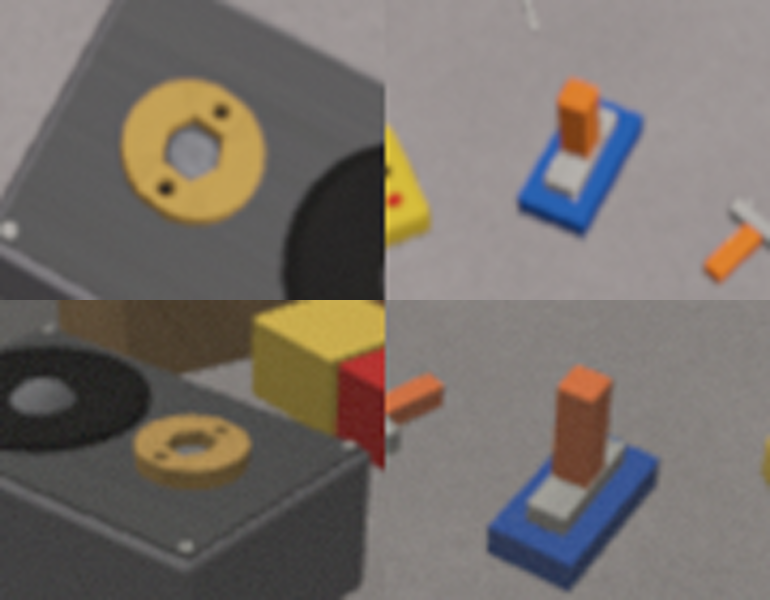

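The crops show the ring holes as dark dots, lying near world angle 4° in the scene view. The stand is yawed about 17°. I'll move over the ring for a wrist view.

>>> carry_out(series=[{"grip": 1,"translation": [-45,-37,-22],"dr": [0,0,0]},{"grip": 1,"translation": [-45,-37,-22],"dr": [0,0,0]},{"grip": 1,"translation": [-45,-37,-22],"dr": [0,0,0]},{"grip": 1,"translation": [-45,-37,-22],"dr": [0,0,0]},{"grip": 1,"translation": [-45,-37,-22],"dr": [0,0,0]}])

```text
time_s: 0.78
eef_pos: [378.0, 445.4, 341.9]
orientation: [0.0, 0.152, 0.988, -0.0]
wrist_force: [0.8, 0.3, -0.2]
finger_gap: 85.2
grip_force: 0.0
```

>>> carry_out(series=[{"grip": 1,"translation": [-48,-39,0],"dr": [0,0,0]},{"grip": 1,"translation": [-48,-39,0],"dr": [0,0,0]},{"grip": 1,"translation": [-48,-39,0],"dr": [0,0,0]},{"grip": 1,"translation": [-48,-39,0],"dr": [0,0,0]},{"grip": 1,"translation": [-48,-39,0],"dr": [0,0,0]}])

```text
time_s: 1.4
eef_pos: [548.0, 187.2, 341.3]
orientation: [0.0, 0.152, 0.988, 0.0]
wrist_force: [1.2, 1.1, 0.3]
finger_gap: 85.4
grip_force: 0.0
```

>>> carry_out(series=[{"grip": 1,"translation": [-48,-39,0],"dr": [0,0,0]},{"grip": 1,"translation": [0,0,0],"dr": [0,0,0.17]},{"grip": 1,"translation": [0,0,0],"dr": [0,0,0.17]},{"grip": 1,"translation": [0,0,0],"dr": [0,0,0.17]},{"grip": 1,"translation": [0,0,0],"dr": [0,0,0.17]}])

```text
time_s: 2.02
eef_pos: [581.2, 137.2, 341.1]
orientation: [-0.0, 0.476, 0.88, -0.0]
wrist_force: [0.4, -0.4, -1.0]
finger_gap: 85.5
grip_force: 0.0
```

>>> carry_out(series=[{"grip": 1,"translation": [0,0,0],"dr": [0,0,0.17]},{"grip": 1,"translation": [0,0,0],"dr": [0,0,0.17]},{"grip": 1,"translation": [0,0,0],"dr": [0,0,0.17]},{"grip": 1,"translation": [0,0,0],"dr": [0,0,0]},{"grip": 1,"translation": [0,0,0],"dr": [0,0,0]}])

```text
time_s: 2.65
eef_pos: [581.2, 137.5, 341.2]
orientation: [-0.0, 0.679, 0.734, -0.0]
wrist_force: [-0.5, 0.5, 0.2]
finger_gap: 85.3
grip_force: 0.0
```

Run:
```python
from h import *
c=cam('wrist','w1.png');s=ctrl.read_state()
Rm,t=pose(c);print('cam',-Rm.T@t,'axis',Rm[2],c['mtx'][0]);Rt=R.from_quat(s['orientation'][[1,2,3,0]]).as_matrix()
print(s['eef_pos'],Rt.round(4).tolist(),'cam in tool',Rt.T@(-Rm.T@t-s['eef_pos']),s['qpos'],s['time_s'])
print(proj(c,[[580,132,125],[463,-197,20]]))
```

```text
cam [575.16592705 212.7790303  484.31750347] axis [ 0.02252004 -0.2950047  -0.95523038] [266.37005609   0.         252.09424265]
[581.24990919 137.39689204 341.23469202] [[-0.0781, 0.9969, -0.0001], [0.9969, 0.0781, -0.0], [-0.0, -0.0001, -1.0]] cam in tool [  75.62326469   -0.19444569 -143.08478804] [-0.63153337  0.35492751  0.42486697  1.78793427 -0.16743225  1.03433938
 -0.06594382] 2.7
[[251.18120151 169.00697445]
 [185.05815721 304.14291477]]
```

View pics/w1.png

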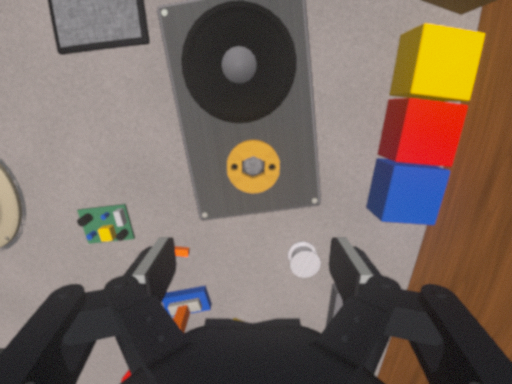

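The wrist view shows the ring at (253,166) with holes at (235,167) and (271,166). The stand is partly visible at (186,300). I'll measure both, plus the speaker yaw.

```bash
cat > ring.py <<'E'
from h import *
from m1 import big
def ring(c,guess,z=125):
    g=proj(c,[*guess,z])[0]
    h=cv2.cvtColor(c['color'],cv2.COLOR_RGB2HSV).astype(int);H,S,V=h[...,0],h[...,1],h[...,2]
    m=big((H>10)&(H<30)&(S>110)&(V>90),g)
    k=max(cv2.findContours(m.astype(np.uint8),0,2)[0],key=len).reshape(-1,2)
    e=cv2.fitEllipse(onz(c,k,z)[:,:2].astype(np.float32))
    out=[]
    # sample top plane grid 0.5mm, weighted darkness near radius 26
    cen=np.array(e[0]);xs=np.arange(-34,34.1,.5);X,Y=np.meshgrid(xs,xs)
    uv=proj(c,np.c_[X.ravel()+cen[0],Y.ravel()+cen[1],np.full(X.size,z)]).astype(np.float32)
    I=cv2.remap(c['color'].astype(np.float32).sum(2),uv[:,0].reshape(X.shape),uv[:,1].reshape(X.shape),cv2.INTER_LINEAR)
    rr=np.hypot(X,Y);sel=(rr>20)&(rr<31)
    med=np.median(I[sel]);w=np.where(sel,np.clip(med*.85-I,0,None),0)
    mb=w>w.max()*.3
    n,l,s,ce=cv2.connectedComponentsWithStats(mb.astype(np.uint8))
    for i in np.argsort(-s[1:,4])[:2]+1:
        q=l==i;ww=w*q;p=np.array([(ww*X).sum(),(ww*Y).sum()])/ww.sum();out.append((cen+p).round(1).tolist()+[int(s[i,4])])
    p=np.array(out)[:,:2];d=p[0]-p[1] if p[0,0]>p[1,0] else p[1]-p[0]
    print('ellipse',np.round(e[0],1),np.round(e[1],1),'holes',out,'mid',p.mean(0).round(1),'dist',np.hypot(*d).round(1),'ang',np.arctan2(d[1],d[0]).round(4))
if __name__=='__main__':
    for n in('wrist','scene'): ring(load(n),(580,134))
    c=load('wrist')
    P=onz(c,[[164,12],[204,215],[315,201]],110);print(P.round(1),np.arctan2(*(P[0]-P[1])[[1,0]])-np.pi/2,np.arctan2(*(P[2]-P[1])[[1,0]]))
E
python3 ring.py
```

```text
ellipse [582.  135.1] [73.9 75.3] holes [[607.6, 137.7, 221], [556.1, 133.8, 220]] mid [581.8 135.8] dist 51.6 ang 0.0756
ellipse [582.7 135.3] [72.4 75.1] holes [[607.7, 137.5, 205], [555.7, 133.7, 169]] mid [581.7 135.6] dist 52.1 ang 0.0729
[[455.3 322.  110. ]
 [514.3  51.9 110. ]
 [679.1  87.5 110. ]] 0.21505144835008583 0.21277210508142896
```

>>> carry_out(series=[{"grip": 1,"translation": [-54,-24,0],"dr": [0,0,0]},{"grip": 1,"translation": [-54,-24,0],"dr": [0,0,0]},{"grip": 1,"translation": [-54,-24,0],"dr": [0,0,0]},{"grip": 1,"translation": [-54,-24,0],"dr": [0,0,0]},{"grip": 1,"translation": [-54,-24,0],"dr": [0,0,0]}])

```text
time_s: 3.32
eef_pos: [481.1, -142.7, 341.6]
orientation: [0.0, 0.679, 0.734, 0.0]
wrist_force: [0.3, -0.3, 0.4]
finger_gap: 85.3
grip_force: 0.0
```

>>> carry_out(series=[{"grip": 1,"translation": [-54,-24,0],"dr": [0,0,0]},{"grip": 1,"translation": [0,0,40],"dr": [0,0,-0.11]},{"grip": 1,"translation": [0,0,40],"dr": [0,0,-0.11]},{"grip": 1,"translation": [0,0,0],"dr": [0,0,0]},{"grip": 1,"translation": [0,0,0],"dr": [0,0,0]}])

```text
time_s: 3.95
eef_pos: [462.6, -197.0, 262.4]
orientation: [0.001, 0.596, 0.803, 0.0]
wrist_force: [0.6, -0.7, -0.0]
finger_gap: 84.9
grip_force: 0.0
```

```bash
cat > st.py <<'E'
from h import *
from m1 import big
import sys
tgt=lambda s,x,y:R.from_quat(s['orientation'][[1,2,3,0]]).as_matrix().T
c=cam('wrist',sys.argv[1]);s=ctrl.read_state();Rt=R.from_quat(s['orientation'][[1,2,3,0]]).as_matrix()
print(s['eef_pos'].round(1),'toolx ang',np.arctan2(Rt[1,0],Rt[0,0]))
h=cv2.cvtColor(c['color'],cv2.COLOR_RGB2HSV).astype(int);H,S,V=h[...,0],h[...,1],h[...,2]
b=big((H>100)&(H<125)&(S>110)&(V>40),proj(c,[463,-197,20])[0])
ys,xs=np.nonzero(b);q=depthpts(c,np.c_[xs,ys]);Q=onz(c,np.c_[xs,ys][abs(q[:,2]-20)<5],20)[:,:2].astype(np.float32)
print('blue',b.sum(),cv2.minAreaRect(Q))
o=big((H>2)&(H<15)&(S>140)&(V>60),proj(c,[463,-197,97])[0])
ys,xs=np.nonzero(o);uv=np.c_[xs,ys];q=depthpts(c,uv);print('org z',np.percentile(q[:,2],[5,50,98]))
t=q[:,2]>92;Q=onz(c,uv[t],97)[:,:2].astype(np.float32);print('top',t.sum(),Q.mean(0),cv2.minAreaRect(Q))
E
python3 st.py w2.png
```

```text
[ 462.8 -196.9  262.8] toolx ang 1.8645416671905342
blue 1167 ((464.0079040527344, -196.25360107421875), (94.70668029785156, 47.68520736694336), 16.772022247314453)
org z [55.47731521 96.12112345 97.91997944]
top 298 [ 463.69437 -195.75917] ((463.9287414550781, -196.0962371826172), (20.305578231811523, 20.796308517456055), 16.76902961730957)
```

View pics/w2.png

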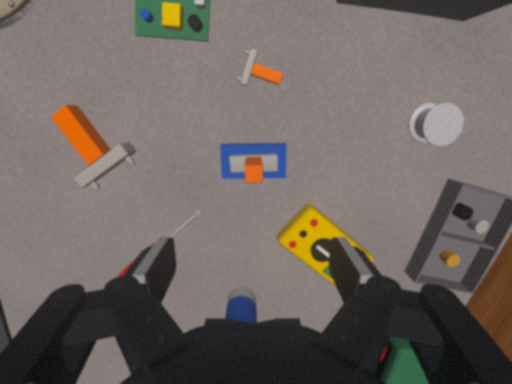

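The wrist view shows the stand centred at (253,161) and the handle top at (254,172). Path down is clear, with the meter corner at (310,206). I'll descend and grasp.

>>> carry_out(series=[{"grip": 1,"translation": [0.5,1.3,55],"dr": [0,0,0]},{"grip": 1,"translation": [0,0,55],"dr": [0,0,0]},{"grip": 1,"translation": [0,0,50],"dr": [0,0,0]},{"grip": 1,"translation": [0,0,35],"dr": [0,0,0]},{"grip": 1,"translation": [0,0,17],"dr": [0,0,0]}], grip_force=70)

```text
time_s: 4.62
eef_pos: [464.2, -195.6, 48.6]
orientation: [0.0, 0.596, 0.803, 0.0]
wrist_force: [0.4, 0.2, 0.5]
finger_gap: 85.4
grip_force: 0.0
```

>>> carry_out(series=[{"grip": 0.5,"translation": [0,0,0],"dr": [0,0,0]},{"grip": 0.35,"translation": [0,0,0],"dr": [0,0,0]},{"grip": 0.28,"translation": [0,0,0],"dr": [0,0,0]},{"grip": 0.1,"translation": [0,0,0],"dr": [0,0,0]},{"grip": 0,"translation": [0,0,0],"dr": [0,0,0]}])

```text
time_s: 5.25
eef_pos: [463.9, -195.8, 50.5]
orientation: [0.001, 0.595, 0.803, 0.0]
wrist_force: [-0.3, 1.2, 9.3]
finger_gap: 21.1
grip_force: 67.7
```

>>> carry_out(series=[{"grip": 0,"translation": [0,0,0],"dr": [0,0,0]},{"grip": 0,"translation": [0,0,0],"dr": [0,0,0]},{"grip": 0,"translation": [0,0,0],"dr": [0,0,0]}])

```text
time_s: 5.62
eef_pos: [463.9, -195.8, 50.4]
orientation: [0.001, 0.596, 0.803, 0.0]
wrist_force: [-0.8, 0.8, 8.8]
finger_gap: 21.3
grip_force: 67.8
```

>>> carry_out(series=[{"grip": 0,"translation": [0,0,-8],"dr": [0,0,0]},{"grip": 0,"translation": [0,0,-30],"dr": [0,0,0]},{"grip": 0,"translation": [0,0,-50],"dr": [0,0,0]},{"grip": 0,"translation": [0,0,-55],"dr": [0,0,0]},{"grip": 0,"translation": [0,0,-55],"dr": [0,0,0]}])

```text
time_s: 6.25
eef_pos: [462.4, -195.4, 249.4]
orientation: [-0.0, 0.596, 0.803, -0.0]
wrist_force: [1.6, -0.4, -3.2]
finger_gap: 21.2
grip_force: 68.8
```

>>> carry_out(series=[{"grip": 0,"translation": [47,35,0],"dr": [0,0,0]},{"grip": 0,"translation": [47,35,0],"dr": [0,0,0]},{"grip": 0,"translation": [47,35,0],"dr": [0,0,0]},{"grip": 0,"translation": [47,35,0],"dr": [0,0,0]},{"grip": 0,"translation": [47,35,0],"dr": [0,0,0]}])

```text
time_s: 6.88
eef_pos: [562.0, 81.9, 247.8]
orientation: [-0.0, 0.596, 0.803, -0.0]
wrist_force: [1.4, -0.6, -3.4]
finger_gap: 21.4
grip_force: 68.9
```

>>> carry_out(series=[{"grip": 0,"translation": [47,35,0],"dr": [0,0,0]},{"grip": 0,"translation": [0,0,0],"dr": [0,0,0.11]},{"grip": 0,"translation": [0,0,0],"dr": [0,0,0.11]},{"grip": 0,"translation": [0,0,0],"dr": [0,0,0]},{"grip": 0,"translation": [0,0,0],"dr": [0,0,0]}])

```text
time_s: 7.5
eef_pos: [581.7, 135.2, 247.5]
orientation: [-0.0, 0.679, 0.734, -0.0]
wrist_force: [-0.1, -0.3, -2.3]
finger_gap: 21.1
grip_force: 69.1
```

```bash
cat > chk.py <<'E'
from h import *
import sys
from ring import ring
c=cam('wrist',sys.argv[1]);s=ctrl.read_state();Rt=R.from_quat(s['orientation'][[1,2,3,0]]).as_matrix()
print(s['eef_pos'].round(2),'tooly ang',np.arctan2(Rt[1,1],Rt[0,1]).round(4),'tilt',Rt[:2,2].round(4),s['wrist_force'].round(2),s['moment'].round(3),s['finger_gap'],s['qpos'][6])
try: ring(c,(582,135.7))
except Exception as e: print(e)
d=Rt.T@(np.array([581.8,135.7,0])-s['eef_pos']);print('d tool',d.round(2))
E
python3 chk.py w3.png
```

```text
[581.84 135.09 247.49] tooly ang 0.0768 tilt [-0.      0.0001] [-0.13  0.16 -2.4 ] [ 0.025 -0.03   0.   ] 21.20567257137514 0.07930061964066837
ellipse [581.8 138. ] [68. 76.] holes [[556.1, 134.0, 219], [607.5, 138.0, 208]] mid [581.8 136. ] dist 51.6 ang 0.0777
d tool [5.7000e-01 1.0000e-02 2.4749e+02]
```

View pics/w3.png

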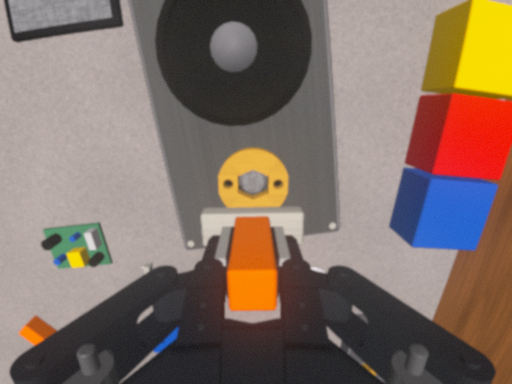

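The wrist view shows the head at rows 208–240, columns 202–303. The ring holes are at (228,183) and (278,183), just beyond it. I'll check the head's offset relative to the TCP.

```bash
cat > head.py <<'E'
from h import *
c=load('wrist');s=ctrl.read_state();Rt=R.from_quat(s['orientation'][[1,2,3,0]]).as_matrix()
V,U=np.mgrid[195:250,190:315];uv=np.c_[U.ravel(),V.ravel()]
q=(depthpts(c,uv)-s['eef_pos'])@Rt
col=c['color'][uv[:,1],uv[:,0]].astype(int);grey=(np.ptp(col,axis=1)<30)&(col.sum(1)>300)
m=(q[:,2]>5)&(q[:,2]<36)&grey
print(m.sum(),'tool-frame pctl',np.percentile(q[m],[1,10,50,90,99],axis=0).round(1).tolist())
top=m&(q[:,2]<19);print('top',top.sum(),'x',np.percentile(q[top,0],[2,50,98]).round(1),'z',np.median(q[top,2]))
t=uv[top|m]
P=(onz(c,uv[m],s['eef_pos'][2]-16)-s['eef_pos'])@Rt
sel=m
for r in range(208,245,4):
    k=uv[m][:,1]==r
    if k.any(): print(r,uv[m][k][:,0].min(),uv[m][k][:,0].max(),P[k][:,1].min().round(1),P[k][:,1].max().round(1),P[k][:,0].max().round(1),np.median(q[m][k][:,2]).round(1))
E
python3 head.py
```

```text
1861 tool-frame pctl [[-10.4, -33.6, 14.9], [-3.6, -30.3, 15.6], [6.9, 0.2, 16.7], [10.5, 29.5, 23.2], [11.0, 32.7, 27.5]]
top 1443 x [-9.8  4.7 10.7] z 16.38521742832817
208 206 300 -29.9 30.3 14.3 26.0
212 202 302 -32.6 31.7 11.6 19.1
216 201 303 -33.4 32.5 8.8 16.4
220 201 303 -33.6 32.7 6.0 16.2
224 201 302 -33.7 32.2 3.2 16.3
228 202 302 -33.3 32.4 0.3 16.4
232 202 302 -33.4 32.6 -2.6 16.6
236 202 302 -33.6 32.7 -5.6 16.6
240 203 302 -33.1 32.9 -8.5 16.6
244 203 299 -33.3 31.1 -11.5 16.8
```

>>> carry_out(series=[{"grip": 0,"translation": [0.8,0.2,35],"dr": [0,0,0]},{"grip": 0,"translation": [0,0,30],"dr": [0,0,0]},{"grip": 0,"translation": [0,0,11],"dr": [0,0,0]},{"grip": 0,"translation": [0,0,0],"dr": [0,0,0]},{"grip": 0,"translation": [0,0,0],"dr": [0,0,0]}])

```text
time_s: 8.18
eef_pos: [582.9, 135.9, 172.4]
orientation: [0.0, 0.68, 0.733, 0.001]
wrist_force: [0.6, -0.2, -3.4]
finger_gap: 21.0
grip_force: 68.9
```

```bash
python3 chk.py w4.png; python3 head.py | head -2
```

```text
[582.93 136.02 172.47] tooly ang 0.0751 tilt [0.0018 0.0006] [ 0.56 -0.42 -2.6 ] [ 0.014  0.005 -0.058] 21.51490304424081 0.1404030195873899
ellipse [580.6 155. ] [35.2 71. ] holes [[579.2, 175.5, 2527], [596.2, 141.7, 8]] mid [587.7 158.6] dist 37.8 ang -1.1048
d tool [ -0.32  -1.47 172.47]
1871 tool-frame pctl [[-10.6, -33.4, 15.0], [-3.6, -30.2, 15.6], [7.0, 0.3, 16.7], [10.3, 29.4, 23.3], [10.8, 32.8, 27.0]]
top 1440 x [-10.    4.6  10.5] z 16.401277316725988
```

View pics/w4.png

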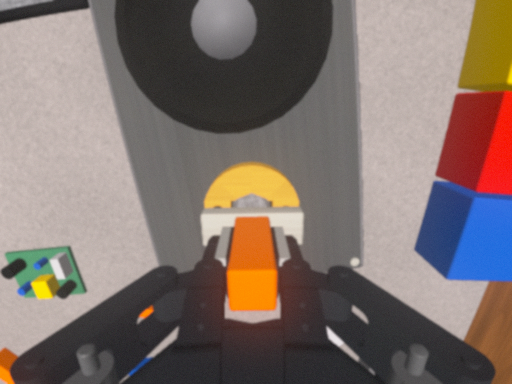

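The head hides the holes now, with the ring centred at about (252,190) behind it. The arm stands about 0.9 mm too far in x, so I'll correct that and feel downward.

>>> carry_out(series=[{"grip": 0,"translation": [0,-0.8,3],"dr": [0,0,0]},{"grip": 0,"translation": [0,0,3],"dr": [0,0,0]},{"grip": 0,"translation": [0,0,1.5],"dr": [0,0,0]},{"grip": 0,"translation": [0,0,1],"dr": [0,0,0]},{"grip": 0,"translation": [0,0,0],"dr": [0,0,0]}])

```text
time_s: 8.85
eef_pos: [581.4, 136.0, 162.7]
orientation: [-0.0, 0.68, 0.733, -0.0]
wrist_force: [0.2, -0.1, -3.3]
finger_gap: 21.3
grip_force: 69.0
```

>>> carry_out(series=[{"grip": 0,"translation": [0,0.3,1],"dr": [0,0,0]},{"grip": 0,"translation": [0,0,1],"dr": [0,0,0]},{"grip": 0,"translation": [0,0,1],"dr": [0,0,0]},{"grip": 0,"translation": [0,0,0],"dr": [0,0,0]},{"grip": 0,"translation": [0,0,0],"dr": [0,0,0]}])

```text
time_s: 9.48
eef_pos: [581.7, 136.0, 159.8]
orientation: [0.0, 0.68, 0.733, 0.0]
wrist_force: [0.7, -0.0, -2.4]
finger_gap: 21.0
grip_force: 69.0
```

```bash
cat > s.py <<'E'
from h import *
s=ctrl.read_state();Rt=R.from_quat(s['orientation'][[1,2,3,0]]).as_matrix()
print(s['eef_pos'].round(2),'tooly ang',np.arctan2(Rt[1,1],Rt[0,1]).round(4),'tilt',Rt[:2,2].round(4),s['wrist_force'].round(2),s['moment'].round(3),s['time_s'],s['qpos'].round(3))
E
python3 s.py
```

```text
[581.74 135.98 159.8 ] tooly ang 0.075 tilt [ 0.0001 -0.    ] [ 0.74 -0.01 -2.42] [-0.003 -0.002  0.007] 9.475 [-0.627  0.574  0.453  1.984 -0.393  0.67   0.15 ]
```

Prongs are in freely, about 5.6 mm deep. I'll continue to the seat.

>>> carry_out(series=[{"grip": 0,"translation": [0,0,1.5],"dr": [0,0,0]},{"grip": 0,"translation": [0,0,1],"dr": [0,0,0]},{"grip": 0,"translation": [0,0,1],"dr": [0,0,0]},{"grip": 0,"translation": [0,0,0.7],"dr": [0,0,0]},{"grip": 0,"translation": [0,0,0],"dr": [0,0,0]}])

```text
time_s: 10.1
eef_pos: [581.7, 136.0, 155.6]
orientation: [0.0, 0.68, 0.733, -0.0]
wrist_force: [-0.9, -0.0, -2.7]
finger_gap: 21.4
grip_force: 69.0
```

>>> carry_out(series=[{"grip": 0,"translation": [0,0,0.5],"dr": [0,0,0]},{"grip": 0,"translation": [0,0,0],"dr": [0,0,0]},{"grip": 0,"translation": [0,0,0],"dr": [0,0,0]}])

```text
time_s: 10.48
eef_pos: [581.7, 136.0, 155.2]
orientation: [0.0, 0.68, 0.733, 0.0]
wrist_force: [-0.0, 0.2, -1.3]
finger_gap: 21.3
grip_force: 69.3
```

```bash
python3 s.py
```

```text
[581.72 135.97 155.22] tooly ang 0.0749 tilt [0.0001 0.0001] [-0.01  0.2  -1.28] [-0.046  0.118 -0.049] 10.475 [-0.624  0.58   0.448  1.987 -0.397  0.66   0.154]
```

>>> carry_out(series=[{"grip": 0,"translation": [0,0,0.2],"dr": [0,0,0.04]},{"grip": 0,"translation": [0,0,0],"dr": [0,0,0.06]},{"grip": 0,"translation": [0,0,0],"dr": [0,0,0.06]},{"grip": 0,"translation": [0,0,0],"dr": [0,0,0.06]},{"grip": 0,"translation": [0,0,0],"dr": [0,0,0.06]}])

```text
time_s: 11.1
eef_pos: [582.2, 136.1, 155.1]
orientation: [0.0, 0.777, 0.63, 0.0]
wrist_force: [0.2, 0.4, -0.6]
finger_gap: 20.9
grip_force: 70.2
```

```bash
python3 s.py
```

```text
[582.22 136.1  155.13] tooly ang -0.2081 tilt [0.0011 0.    ] [ 0.24  0.45 -0.56] [-0.013 -0.115  0.227] 11.1 [-0.676  0.597  0.532  1.99  -0.472  0.677 -0.053]
```

>>> carry_out(series=[{"grip": 0,"translation": [0,0,0],"dr": [0,0,0.06]},{"grip": 0,"translation": [0,0,0],"dr": [0,0,0.06]},{"grip": 0,"translation": [0,0,0],"dr": [0,0,0.06]},{"grip": 0,"translation": [0,0,0],"dr": [0,0,0.06]},{"grip": 0,"translation": [0,0,0],"dr": [0,0,0.06]}])

```text
time_s: 11.72
eef_pos: [582.5, 136.1, 155.2]
orientation: [0.0, 0.862, 0.507, 0.001]
wrist_force: [1.4, -0.4, -1.3]
finger_gap: 21.1
grip_force: 70.2
```

```bash
python3 s.py
```

```text
[582.55 136.09 155.21] tooly ang -0.508 tilt [ 0.0018 -0.0001] [ 1.44 -0.44 -1.35] [-0.076 -0.345  0.254] 11.725 [-0.729  0.618  0.62   1.993 -0.55   0.7   -0.272]
```

>>> carry_out(series=[{"grip": 0,"translation": [-0.2,-0.4,0],"dr": [0,0,0.03]},{"grip": 0,"translation": [0,0,0],"dr": [0,0,0.03]},{"grip": 0,"translation": [0,0,0],"dr": [0,0,0.03]},{"grip": 0,"translation": [0,0,0],"dr": [0,0,0.03]},{"grip": 0,"translation": [0,0,0],"dr": [0,0,0.02]}])

```text
time_s: 12.35
eef_pos: [582.5, 136.0, 155.3]
orientation: [0.001, 0.895, 0.446, 0.001]
wrist_force: [5.6, -0.5, -0.8]
finger_gap: 21.3
grip_force: 70.1
```

```bash
python3 s.py
```

```text
[582.46 136.04 155.29] tooly ang -0.6466 tilt [0.0025 0.    ] [ 5.57 -0.52 -0.75] [-0.024 -1.389  0.225] 12.35 [-0.753  0.629  0.661  1.995 -0.585  0.711 -0.374]
```

>>> carry_out(series=[{"grip": 0,"translation": [0.4,0.5,0],"dr": [0,0,0]},{"grip": 0,"translation": [0,0,0],"dr": [0,0,0.02]},{"grip": 0,"translation": [0,0,0],"dr": [0,0,0.02]},{"grip": 0,"translation": [0,0,0],"dr": [0,0,0.02]},{"grip": 0,"translation": [0,0,0],"dr": [0,0,0]}])

```text
time_s: 12.98
eef_pos: [582.5, 136.0, 155.1]
orientation: [0.0, 0.908, 0.419, 0.001]
wrist_force: [4.8, 0.5, -0.8]
finger_gap: 21.7
grip_force: 70.0
```

```bash
python3 s.py
```

```text
[582.54 135.99 155.1 ] tooly ang -0.7063 tilt [ 0.0014 -0.    ] [ 4.8   0.5  -0.77] [-0.096 -1.351  0.14 ] 12.975 [-0.762  0.635  0.678  1.994 -0.6    0.718 -0.418]
```

>>> carry_out(series=[{"grip": 0,"translation": [0.3,0.4,0],"dr": [0,0,0.02]},{"grip": 0,"translation": [0,0,0],"dr": [0,0,0.02]},{"grip": 0,"translation": [0,0,0],"dr": [0,0,0.02]},{"grip": 0,"translation": [0,0,0],"dr": [0,0,0]}])

```text
time_s: 13.48
eef_pos: [582.7, 136.0, 155.0]
orientation: [0.0, 0.92, 0.392, 0.0]
wrist_force: [4.8, -0.6, 0.3]
finger_gap: 21.1
grip_force: 71.6
```

```bash
python3 s.py
```

```text
[582.66 136.   155.  ] tooly ang -0.7654 tilt [ 0.0006 -0.0003] [ 4.8  -0.62  0.28] [-0.123 -1.374  0.502] 13.475 [-0.772  0.641  0.695  1.994 -0.615  0.725 -0.462]
```

>>> carry_out(series=[{"grip": 0,"translation": [0,0,0],"dr": [0,0,0.01]},{"grip": 0,"translation": [0,0,0],"dr": [0,0,0]}])

```text
time_s: 13.72
eef_pos: [582.6, 136.0, 155.0]
orientation: [0.0, 0.922, 0.388, 0.0]
wrist_force: [4.9, -0.6, 0.3]
finger_gap: 21.5
grip_force: 72.5
```

```bash
python3 s.py
```

```text
[582.64 135.97 155.  ] tooly ang -0.7749 tilt [ 0.0005 -0.0003] [ 4.92 -0.55  0.29] [-0.186 -1.312  0.642] 13.725 [-0.773  0.641  0.698  1.994 -0.617  0.726 -0.469]
```

The torque is rising steeply (0.14 → 0.50 → 0.64 N m), so this is the hard stop. I'll relax it and withdraw, then verify the ring angle by camera.

>>> carry_out(series=[{"grip": 0,"translation": [0,0,0],"dr": [0,0,-0.03]},{"grip": 0,"translation": [0.2,0.2,0],"dr": [0,0,-0.03]},{"grip": 0,"translation": [0,0,0],"dr": [0,0,-0.02]},{"grip": 0,"translation": [0,0,0],"dr": [0,0,0]}])

```text
time_s: 14.22
eef_pos: [582.0, 136.0, 154.8]
orientation: [-0.0, 0.906, 0.424, -0.001]
wrist_force: [1.1, 0.0, 2.5]
finger_gap: 21.0
grip_force: 69.8
```

```bash
python3 s.py
```

```text
[581.98 136.   154.79] tooly ang -0.6951 tilt [-0.0013  0.0003] [1.14 0.02 2.51] [-0.011 -0.321  0.028] 14.225 [-0.759  0.634  0.674  1.994 -0.597  0.72  -0.41 ]
```

Torque is released. I'll lift out slowly, then look at the ring.

>>> carry_out(series=[{"grip": 0,"translation": [0,0,-3],"dr": [0,0,0]},{"grip": 0,"translation": [0,0,-4],"dr": [0,0,0]},{"grip": 0,"translation": [0,0,-6],"dr": [0,0,0]},{"grip": 0,"translation": [0,0,-25],"dr": [0,0,0]},{"grip": 0,"translation": [0,0,-50],"dr": [0,0,0]}])

```text
time_s: 14.85
eef_pos: [581.0, 136.0, 242.4]
orientation: [-0.0, 0.906, 0.424, -0.002]
wrist_force: [0.3, 0.5, -1.6]
finger_gap: 21.3
grip_force: 69.1
```

>>> carry_out(series=[{"grip": 0,"translation": [0,0,-8],"dr": [0,0,0]},{"grip": 0,"translation": [0,0,0],"dr": [0,0,0]}])

```text
time_s: 15.1
eef_pos: [582.2, 136.4, 250.9]
orientation: [-0.0, 0.906, 0.424, 0.0]
wrist_force: [0.5, -0.2, -4.2]
finger_gap: 21.4
grip_force: 69.4
```

```bash
python3 chk.py w5.png; python3 head.py|head -12
python3 - <<'E'
from h import *
from ring import ring
ring(cam('scene'),(582,135.7))
E
```

```text
[581.77 136.42 250.04] tooly ang -0.6944 tilt [-0.0015  0.0002] [ 0.19 -0.1  -3.36] [0.015 0.028 0.018] 21.901336478407835 -0.5124083749241849
ellipse [583.9 137.1] [68.2 75.6] holes [[561.9, 151.7, 236], [602.6, 120.0, 216]] mid [582.2 135.8] dist 51.6 ang -0.6617
d tool [ -0.32   0.8  250.04]
1872 tool-frame pctl [[-10.3, -32.9, 14.1], [-3.4, -29.8, 14.7], [7.0, 1.5, 15.8], [10.5, 30.1, 22.4], [11.0, 33.2, 26.8]]
top 1500 x [-9.7  5.  10.7] z 15.487037046553212
208 206 300 -29.4 31.1 14.0 25.2
212 202 302 -32.2 32.5 11.3 18.4
216 201 303 -33.0 33.3 8.5 15.3
220 201 303 -33.2 33.5 5.6 15.2
224 201 302 -33.3 33.0 2.8 15.2
228 202 302 -32.9 33.2 -0.1 15.2
232 202 302 -33.0 33.4 -3.0 15.4
236 202 302 -33.2 33.5 -6.0 15.5
240 203 302 -32.7 33.7 -9.0 15.6
244 203 299 -32.9 31.8 -12.0 15.1
ellipse [585.2 137.5] [66.5 74.6] holes [[602.2, 119.6, 188], [561.4, 151.3, 177]] mid [581.8 135.4] dist 51.7 ang -0.6605
```

View pics/w5.png

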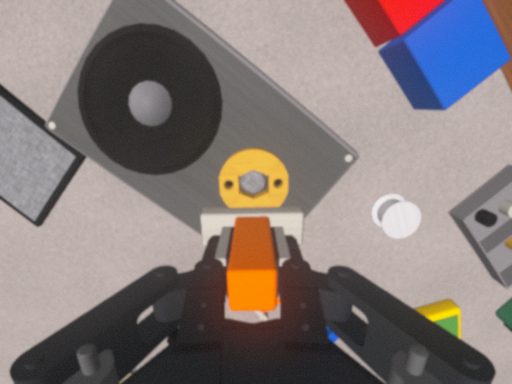

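The wrist view shows the ring holes at (228,183) and (278,183). The ring line is now at -0.661 rad, so it turned 0.737 rad, which fits the stop. I'll return the spanner to the stand.

>>> carry_out(series=[{"grip": 0,"translation": [0,0,0],"dr": [0,0,-0.165]},{"grip": 0,"translation": [0,0,0],"dr": [0,0,-0.165]},{"grip": 0,"translation": [0,0,0],"dr": [0,0,-0.165]},{"grip": 0,"translation": [0,0,0],"dr": [0,0,-0.165]},{"grip": 0,"translation": [0,0,0],"dr": [0,0,-0.165]}])

```text
time_s: 15.82
eef_pos: [581.8, 135.9, 249.3]
orientation: [-0.001, 0.658, 0.753, -0.001]
wrist_force: [-0.4, -0.0, -3.2]
finger_gap: 21.4
grip_force: 69.1
```

>>> carry_out(series=[{"grip": 0,"translation": [0,0,0],"dr": [0,0,-0.163]},{"grip": 0,"translation": [-47,-35,0],"dr": [0,0,0]},{"grip": 0,"translation": [-47,-35,0],"dr": [0,0,0]},{"grip": 0,"translation": [-47,-35,0],"dr": [0,0,0]},{"grip": 0,"translation": [-47,-35,0],"dr": [0,0,0]}])

```text
time_s: 16.45
eef_pos: [501.4, -85.9, 249.7]
orientation: [-0.001, 0.596, 0.803, -0.001]
wrist_force: [1.4, -2.0, -3.5]
finger_gap: 21.3
grip_force: 69.2
```

>>> carry_out(series=[{"grip": 0,"translation": [-47,-35,0],"dr": [0,0,0]},{"grip": 0,"translation": [-47,-35,0],"dr": [0,0,0]},{"grip": 0,"translation": [0,0,40],"dr": [0,0,0]},{"grip": 0,"translation": [0,0,40],"dr": [0,0,0]},{"grip": 0,"translation": [0,0,0],"dr": [0,0,0]}])

```text
time_s: 17.08
eef_pos: [460.8, -194.0, 168.1]
orientation: [-0.003, 0.597, 0.802, -0.001]
wrist_force: [-0.5, 0.2, -2.8]
finger_gap: 21.2
grip_force: 69.3
```

```bash
python3 s.py
```

```text
[ 460.75 -194.02  168.13] tooly ang 0.2922 tilt [-0.007   0.0018] [-0.5   0.19 -2.76] [0.017 0.003 0.004] 17.075 [-0.036  0.462  0.449  2.185 -0.363  0.573  0.974]
```

>>> carry_out(series=[{"grip": 0,"translation": [-2,2,40],"dr": [0,0,0]},{"grip": 0,"translation": [0,0,35],"dr": [0,0,0]},{"grip": 0,"translation": [0,0,15],"dr": [0,0,0]},{"grip": 0,"translation": [0,0,0],"dr": [0,0,0]},{"grip": 0,"translation": [0,0,0],"dr": [0,0,0]}])

```text
time_s: 17.7
eef_pos: [466.2, -196.3, 82.1]
orientation: [0.001, 0.596, 0.803, 0.0]
wrist_force: [-0.4, -0.7, -3.2]
finger_gap: 21.4
grip_force: 69.3
```

```bash
python3 s.py
```

```text
[ 466.24 -196.26   82.09] tooly ang 0.293 tilt [ 0.0016 -0.0005] [-0.36 -0.65 -3.2 ] [ 0.022 -0.008 -0.018] 17.7 [ 0.079  0.601  0.301  2.234 -0.488  0.366  1.082]
```

>>> carry_out(series=[{"grip": 0,"translation": [1.1,-2,10],"dr": [0,0,0]},{"grip": 0,"translation": [0,0,5],"dr": [0,0,0]},{"grip": 0,"translation": [0,0,0],"dr": [0,0,0]},{"grip": 0,"translation": [0,0,0],"dr": [0,0,0]}])

```text
time_s: 18.2
eef_pos: [463.4, -195.6, 65.9]
orientation: [0.0, 0.596, 0.803, -0.0]
wrist_force: [-0.3, -0.5, -3.4]
finger_gap: 21.3
grip_force: 69.5
```

```bash
python3 s.py
```

```text
[ 463.36 -195.61   65.93] tooly ang 0.2928 tilt [ 0.     -0.0001] [-0.31 -0.46 -3.42] [-0.001  0.019  0.002] 18.2 [ 0.103  0.626  0.267  2.246 -0.506  0.324  1.098]
```

Well aligned. Lowering to about z 50.7.

>>> carry_out(series=[{"grip": 0,"translation": [0,0.4,5],"dr": [0,0,0]},{"grip": 0,"translation": [0,0,5],"dr": [0,0,0]},{"grip": 0,"translation": [0,0,3],"dr": [0,0,0]},{"grip": 0,"translation": [0,0,1.5],"dr": [0,0,0]},{"grip": 0,"translation": [0,0,0.7],"dr": [0,0,0]}])

```text
time_s: 18.82
eef_pos: [463.7, -195.4, 50.6]
orientation: [-0.0, 0.596, 0.803, -0.0]
wrist_force: [0.7, 0.3, -2.8]
finger_gap: 21.1
grip_force: 69.5
```

>>> carry_out(series=[{"grip": 0,"translation": [0,0,0],"dr": [0,0,0]},{"grip": 0,"translation": [0,0,0.3],"dr": [0,0,0]},{"grip": 0,"translation": [0,0,0],"dr": [0,0,0]}])

```text
time_s: 19.2
eef_pos: [463.8, -195.4, 50.5]
orientation: [0.0, 0.596, 0.803, 0.0]
wrist_force: [0.5, 0.7, -0.9]
finger_gap: 21.2
grip_force: 69.8
```

>>> carry_out(series=[{"grip": 0.4,"translation": [0,0,0],"dr": [0,0,0]},{"grip": 0.7,"translation": [0,0,0],"dr": [0,0,0]},{"grip": 1,"translation": [0,0,0],"dr": [0,0,0]},{"grip": 1,"translation": [0,0,0],"dr": [0,0,0]},{"grip": 1,"translation": [0,0,0],"dr": [0,0,0]}])

```text
time_s: 19.82
eef_pos: [463.8, -195.4, 50.4]
orientation: [0.0, 0.596, 0.803, 0.0]
wrist_force: [0.1, -0.2, 0.3]
finger_gap: 85.6
grip_force: 0.0
```

>>> carry_out(series=[{"grip": 1,"translation": [0,0,-15],"dr": [0,0,0]},{"grip": 1,"translation": [0,0,-50],"dr": [0,0,0]},{"grip": 1,"translation": [0,0,-55],"dr": [0,0,0]},{"grip": 1,"translation": [0,0,-55],"dr": [0,0,0]},{"grip": 1,"translation": [0,0,-37],"dr": [0,0,0]}])

```text
time_s: 20.45
eef_pos: [463.6, -195.6, 265.7]
orientation: [0.001, 0.597, 0.803, 0.001]
wrist_force: [0.6, 0.8, -0.2]
finger_gap: 85.6
grip_force: 0.0
```

>>> carry_out(series=[{"grip": 1,"translation": [0,0,0],"dr": [0,0,0]},{"grip": 1,"translation": [0,0,0],"dr": [0,0,0]}])

```text
time_s: 20.7
eef_pos: [463.3, -194.9, 262.5]
orientation: [-0.0, 0.596, 0.803, 0.0]
wrist_force: [-0.0, 0.6, 0.5]
finger_gap: 85.4
grip_force: 0.0
```

```bash
python3 st.py w6.png
python3 - <<'E'
from h import *
from ring import ring
ring(cam('scene','s6.png'),(582,135.7))
E
```

```text
[ 463.1 -194.9  261.9] toolx ang 1.8640299577096346
blue 1129 ((463.87249755859375, -196.53147888183594), (94.53495788574219, 49.30656814575195), 16.796401977539062)
org z [53.37943359 96.1262227  97.99049295]
top 299 [ 463.2966  -195.65411] ((463.1214599609375, -193.75076293945312), (20.133914947509766, 24.50725555419922), 16.281930923461914)
ellipse [582.6 135.3] [72.  75.2] holes [[602.2, 119.6, 197], [561.3, 151.4, 196]] mid [581.8 135.5] dist 51.8 ang -0.6609
```

View pics/w6.png

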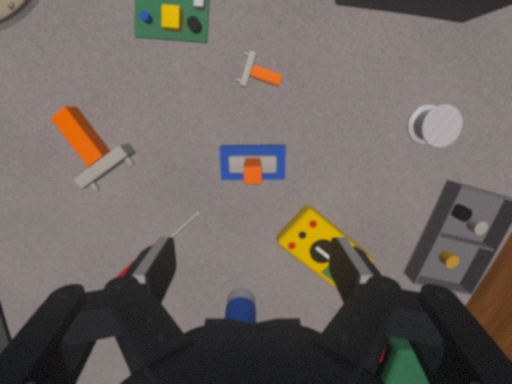

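The spanner stands upright in its stand at (253,165), with the handle top at 96 mm as at the start. The bystanders are unmoved and the ring is still at -0.661 rad. I'm handing in.

```bash
python3 -c "
from plant import ctrl
print(ctrl.close_job())"
```

```text
the job is handed in; nothing more can be done
None
```

I turned the lock ring 0.737 rad clockwise until the torque rose steeply at the stop, put the spanner back upright in its stand and released it, and handed the job in at about 21 s; no verdict was returned.

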